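# Set out the special-diet lunch boxes

## Robot

A 6-joint arm with a two-finger parallel gripper is mounted at the origin on a cart in front of the work surface, level with it; the furniture and walls round the work are solid. World frame = base frame: x ahead of the robot, y to its left, z up, the work surface at z = 0. Lengths are in m, angles in rad, forces in N, time in s.
With the tool pointing down it reaches from about 0.3 to 0.85 m from the base axis. Payload 5.4 kg.
Tool frame: the origin (TCP) lies on the centre line of the jaws, within the pads' length; the fingertips stand 8 mm ahead of it and the grasp point (between the pads) lies 11 mm behind it; z points along the fingers, y is the direction in which the jaws open and shut (so a half turn about z gives the same grasp; the last joint's range is limited). The gripper opens to 85 mm and grips with 20 to 120 N. Pads are 22 mm wide; open, the fingers measure 114 mm over their backs; the gripper's body (76 mm by 85 mm) begins 54 mm behind the grasp point. The pads swing forward as they close: fully open they stand 13 mm farther back than shut.
Start: joints at [0.892, 0.158, 1.597, -0, 1.386, -0.21], TCP at [0.26, 0.513, 0.239] pointing down, gripper open.
Joint ranges: [-2.91, 2.91], [-0.94, 2.29], [0.18, 2.7], [-1.29, 4.43], [0.17, 2.64], [-3, 3]. Speed limits (rad/s): [2.57, 2.57, 3.14, 3.14, 3.14, 3.14].

## Interface

Orientations are given as a unit quaternion [w, x, y, z].
In Python, from bench import bot gives the robot as it stands. The module is installed in compiled form; this text tells all that it offers.
- The arm moves only by the tool jog_arm, never from a script. Its argument "deltas" is a list of rows, each a list of 3 entries, a list of its own where there are three numbers: the shift along the tool's x, y, z in m, then the turn, a rotation vector about the tool's x, y, z in degrees, then the opening, from 0 (shut) to 1 (fully open). A call has 1 to 20 rows; each row is the pose to reach, as a shift and turn from the pose commanded when the call began, along the tool's axes at that moment; what a row does not reach only later rows make up. A row lasts 1/8 s, in which the tool goes at most 62.5 mm and 10.7 degrees, less where a joint would pass 70% of its speed; a pose out of reach is approached as far as the arm can. A call with a gripper value outside its range is refused whole. The fingers move at their own pace and stop on an object; "newtons" is the grip in N (left out, the last holds). Time passes only in rows, so rows that repeat a pose let the fingers close. It gives the time, the measured TCP pose, the force and the opening at its end, in the units of the state.
- bot.get_obs(): the state, without advancing time (a new reading comes with each control period).
- bot.get_image(name): name is "scene" or "top" or "wrist"; returns the picture (480x640x3 uint8, red, green, blue); there is no depth.
- bot.calibration(name): a dict with "K" (3x3 intrinsics, pixels), "R" (3x3) and "t" (3): a world point X has camera coordinates R X + t. Camera axes: x right, y down, z forward; pixel columns grow to the right and rows downward; lengths in m; the calibration is good to about 2 mm. A picture is of the moment at which its call begins: read the wrist's pose just before it. calibration takes no time and is no camera call; for the wrist camera it gives the pose at the moment of the call.
- bot.job_done(): hands the job in, once; it reports no verdict.
The state is a dict: "time_s": time; "joint_positions": joint angles; "joint_velocities": joint speeds; "tau": joint torques, N m; "tool_pos": TCP position; "ee_rot": TCP orientation; "wrist_force": force on the tool from outside, world axes, zero at the start; "wrist_torque": the same for the moment, N m; "width": finger opening in m.
Only numpy, scipy, OpenCV 4.12 (cv2) and the standard library are available. Lean on these libraries where they do the work, as an engineer would, in place of code of your own. Each camera call takes 0.05 s, during which the arm holds its last target.

## Task

Take the stack of special-diet lunch boxes apart and set each box on the place mat of its lid's colour, centred and lined up with the mat so that a border shows all round. The salt shaker is in the way on the red mat: stand it in the middle of the cork coaster. Keep the boxes and the shaker upright all the way, and leave the timer where it is.

Things in the scene. Friction and masses are not known exactly. Their poses are not given: they have to be found in the camera images.
- red_box_center (a point): Centre, half-way up, of the loose lunch box with the red lid and white sides: a closed block 78 mm long (its x axis), 56 mm wide (its y axis), 40 mm high (z up), about 0.21 kg; top of the stack (starts on the yellow box). Flat top and underside, plain upright sides: grip it across the 56 mm width. The boxes rest loosely on one another, long axes almost parallel, all 56 mm wide; a longer one sticks out at both ends under a shorter one.
- yellow_box_center (a point): Centre, half-way up, of the loose lunch box with the yellow lid and white sides: a closed block 104 mm long (its x axis), 56 mm wide (its y axis), 40 mm high (z up), about 0.23 kg; middle of the stack (starts on the blue box). Flat top and underside, plain upright sides: grip it across the 56 mm width. The boxes rest loosely on one another, long axes almost parallel, all 56 mm wide; a longer one sticks out at both ends under a shorter one.
- blue_box_center (a point): Centre, half-way up, of the loose lunch box with the blue lid and white sides: a closed block 130 mm long (its x axis), 56 mm wide (its y axis), 40 mm high (z up), about 0.26 kg; bottom of the stack (starts on the table). Flat top and underside, plain upright sides: grip it across the 56 mm width. The boxes rest loosely on one another, long axes almost parallel, all 56 mm wide; a longer one sticks out at both ends under a shorter one.
- red_mat: Plain red place mat fixed to the table, 98 mm long (its x axis) by 76 mm wide (its y axis), 3 mm thick, thin white line near its edge; 10 mm bigger all round than the red box. Origin at the centre of its underside, on the table top (z = 0). The shaker stands on it at the start.
- yellow_mat: Plain yellow place mat fixed to the table, 124 mm long (its x axis) by 76 mm wide (its y axis), 3 mm thick, thin white line near its edge; 10 mm bigger all round than the yellow box. Origin at the centre of its underside, on the table top (z = 0).
- blue_mat: Plain blue place mat fixed to the table, 150 mm long (its x axis) by 76 mm wide (its y axis), 3 mm thick, thin white line near its edge; 10 mm bigger all round than the blue box. Origin at the centre of its underside, on the table top (z = 0).
- shaker_center (a point): Centre, half-way up, of the loose silvery salt shaker: upright cylinder 48 mm across, 66 mm high, about 0.16 kg, with a low domed top with holes; starts standing on the red mat.
- coaster: Round brown cork coaster fixed to the table, 74 mm across, 4 mm thick. Origin at the centre of its underside, on the table top (z = 0).
- timer: White kitchen timer with a red dial, loose, lying on its back among the mats, 94 x 68 x 34 mm (x, y, z), origin at the centre of its underside. Not to be moved.

How it is judged:
At the end, for the whole second after the job is handed in: Each box rests flat on its own colour's mat, centre within 15 mm of the mat's and long axis within 15 degrees of it; the shaker stands upright on the coaster within 15 mm of its centre; the timer is within 20 mm of where it lay; all is at rest (horizontal distance between blue_box_center and blue_mat below 0.015 m and angle between the x axis of blue_box_center and the x axis of blue_mat, either way round below 0.26 rad and angle between each of blue_box_center, yellow_box_center, red_box_center, shaker_center's own z axis and vertical below 0.06 rad and z of blue_box_center in the frame of blue_mat between 0.019 and 0.027 m and horizontal distance between yellow_box_center and yellow_mat below 0.015 m and angle between the x axis of yellow_box_center and the x axis of yellow_mat, either way round below 0.26 rad and z of yellow_box_center in the frame of yellow_mat between 0.019 and 0.027 m and horizontal distance between red_box_center and red_mat below 0.015 m and angle between the x axis of red_box_center and the x axis of red_mat, either way round below 0.26 rad and z of red_box_center in the frame of red_mat between 0.019 and 0.027 m and horizontal distance between shaker_center and coaster below 0.015 m and z of shaker_center in the frame of coaster between 0.033 and 0.041 m and linear speed of each of red_box, yellow_box, blue_box, shaker below 0.02 m/s and angular speed of each of red_box, yellow_box, blue_box, shaker below 0.2 rad/s and distance of timer from where it was at the start of the episode below 0.02 m); the robot touches nothing.
It fails at once if a lunch box or the shaker is tipped by more than about 35 degrees (angle between any of red_box_center, yellow_box_center, blue_box_center, shaker_center's own z axis and vertical above 0.6 rad).
It fails at once if the timer is pushed more than 20 mm from where it lay (distance of timer from where it was at the start of the episode above 0.02 m).
It also fails if it takes over 109 s, if anything falls off the work surface, if the arm or the gripper's body presses on something with over 40 N, if the wrist force passes 120 N, or if a joint passes its speed limit or range.

## Working session

There is one attempt and no reset: what is moved stays moved. The work goes in short steps, Python scripts to look and compute and a tool call to move; the robot and the scene stay as the last step left them, time stands still between calls to the robot, and variables do not carry over. Pictures are saved under pics/ and viewed, and the job is handed in when it is done.

Besides the shell and the picture viewer there is one more tool, called after ">>>" as a command line: name --argument value ..., lists and objects as JSON in quotes. jog_arm: Moves the arm, as the interface text tells. Its arguments: {"type":"object","properties":{"deltas":{"type":"array"},"newtons":{"type":"number"}},"required":["deltas"]}

```bash
mkdir -p pics; ls
python3 - <<'E'
from bench import bot
import cv2,numpy as np
o=bot.get_obs()
for k in o: print(k,np.round(o[k],4))
for n in ("top","scene"):
    c=bot.calibration(n); im=bot.get_image(n)
    print(n,{k:np.round(np.array(v),4).tolist() for k,v in c.items()})
    cv2.imwrite(f"pics/{n}0.png",im[:,:,::-1])
E
```

```text
pics
time_s 0.0
joint_positions [ 0.8919  0.159   1.5982  0.      1.3862 -0.2101]
joint_velocities [-0.0006 -0.0002  0.0008 -0.0025 -0.0007  0.0004]
tau [ 1.20000e-03 -3.95987e+01 -3.31431e+01 -1.00000e-04  8.10000e-03
  0.00000e+00]
tool_pos [0.2594 0.5125 0.2383]
ee_rot [-4.000e-04  2.323e-01  9.727e-01 -8.000e-04]
wrist_force [-0.8787  0.5164  0.012 ]
wrist_torque [-0.0887 -0.0054 -0.0227]
width 0.0854
top {'K': [[568.6502, 0.0, 324.6141], [0.0, 568.6502, 227.8405], [0.0, 0.0, 1.0]], 'R': [[0.0153, -0.9996, 0.0253], [-0.9918, -0.0184, -0.1263], [0.1267, -0.0232, -0.9917]], 't': [-0.2862, 0.5147, 0.9265]}
scene {'K': [[471.5707, 0.0, 315.0582], [0.0, 471.5707, 237.4677], [0.0, 0.0, 1.0]], 'R': [[-0.8774, -0.4795, 0.0183], [-0.3627, 0.6377, -0.6795], [0.3142, -0.6028, -0.7334]], 't': [0.3217, 0.3992, 0.5951]}
```

View pics/top0.png

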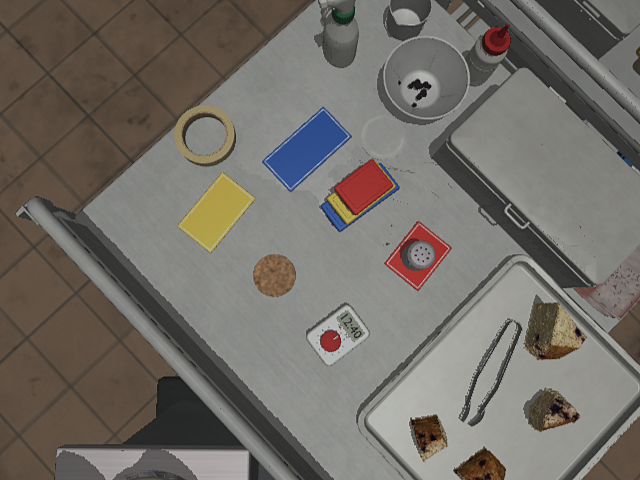

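View pics/scene0.png

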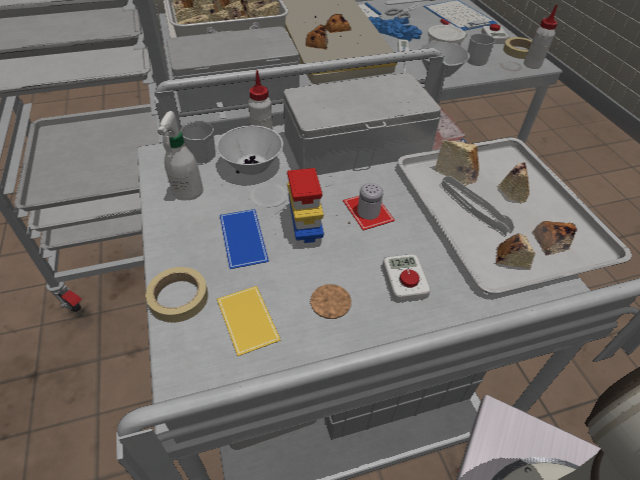

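The top view shows blue mat (307,148), yellow mat (217,212), stack with red lid (365,187), red mat (418,255) with the shaker (421,255), coaster (274,275) and timer (338,333). Next I measure these.

```bash
cat > h.py <<'E'
import numpy as np,cv2
from bench import bot
def ray(c,uv,z):
    K,R,t=[np.array(c[k],float) for k in "KRt"]
    uv=np.atleast_2d(np.array(uv,float)); d=(np.linalg.inv(K)@np.c_[uv,np.ones(len(uv))].T).T@R
    o=-R.T@t; s=(z-o[2])/d[:,2]; return o+d*s[:,None]
def proj(c,X):
    K,R,t=[np.array(c[k],float) for k in "KRt"]
    p=(np.atleast_2d(X)@R.T+t)@K.T; return p[:,:2]/p[:,2:]
def mask(im,col):
    h=cv2.cvtColor(im,cv2.COLOR_RGB2HSV);H,S,V=[h[...,i].astype(int) for i in range(3)]
    if col=="red": m=((H<8)|(H>172))&(S>150)&(V>90)
    if col=="yellow": m=(H>20)&(H<32)&(S>130)&(V>90)
    if col=="blue": m=(H>100)&(H<125)&(S>130)&(V>60)
    if col=="cork": m=(H>5)&(H<20)&(S>80)&(V>60)
    return m.astype(np.uint8)
def blobs(im,col,amin=60):
    cs,_=cv2.findContours(mask(im,col),cv2.RETR_EXTERNAL,cv2.CHAIN_APPROX_NONE)
    return sorted([c[:,0,:] for c in cs if cv2.contourArea(c)>amin],key=lambda c:-cv2.contourArea(c))
def rect(c,pts,z):
    X=ray(c,pts,z)[:,:2]
    (cx,cy),(w,h),a=cv2.minAreaRect((X*1000).astype(np.float32))
    if h>w: w,h,a=h,w,a+90
    a=(a+90)%180-90
    return np.round([cx,cy,w,h,a],1)
E
python3 - <<'E'
from h import *
for n in("top","scene"):
    im=cv2.imread(f"pics/{n}0.png")[:,:,::-1].copy();c=bot.calibration(n)
    for col in("red","yellow","blue","cork"):
        for b in blobs(im,col):
            print(n,col,b.mean(0).round(),[ (z,rect(c,b,z).tolist()) for z in (.003,.12 if col=='red' else .08 if col=='yellow' else .04)])
E
```

```text
top red [418. 256.] [(0.003, [478.4, -441.9, 97.1, 75.4, -38.3]), (0.12, [468.8, -419.8, 85.6, 66.5, -38.3])]
top red [363. 187.] [(0.003, [599.1, -345.9, 86.9, 62.2, -51.2]), (0.12, [575.2, -335.2, 76.6, 54.9, -51.2])]
top red [330. 341.] [(0.003, [329.3, -290.9, 33.7, 32.4, 46.2]), (0.12, [337.4, -286.7, 29.7, 28.5, 46.2])]
top red [497.  39.] [(0.003, [880.8, -591.9, 46.9, 46.5, -1.2]), (0.12, [823.6, -552.0, 41.4, 41.0, -1.2])]
top yellow [216. 212.] [(0.003, [548.5, -88.2, 123.1, 75.7, -37.6]), (0.08, [536.7, -101.2, 113.5, 69.8, -37.6])]
top yellow [365. 197.] [(0.003, [588.8, -341.8, 112.0, 59.3, -51.3]), (0.08, [573.9, -335.0, 103.2, 54.7, -51.3])]
top blue [306. 149.] [(0.003, [665.8, -244.2, 149.0, 75.3, -46.1]), (0.04, [655.7, -244.6, 143.4, 72.5, -46.1])]
top blue [364. 202.] [(0.003, [580.6, -339.8, 133.9, 56.9, -52.7]), (0.04, [573.8, -336.6, 128.9, 54.7, -52.7])]
top cork [274. 275.] [(0.003, [439.6, -191.6, 71.7, 71.2, -43.9]), (0.04, [438.0, -194.0, 69.0, 68.5, -43.9])]
top cork [482. 469.] [(0.003, [127.4, -546.2, 81.1, 43.3, -89.6]), (0.04, [137.5, -535.3, 78.1, 41
[... 2254 characters left out ...]
]
scene cork [474. 159.] [(0.003, [334.0, -729.2, 118.9, 26.6, -70.8]), (0.04, [329.1, -676.9, 112.6, 25.2, -70.8])]
scene cork [219.   6.] [(0.003, [1403.2, -1148.2, 145.9, 63.2, -76.3]), (0.04, [1341.7, -1073.7, 138.2, 59.8, -76.3])]
scene cork [243.   8.] [(0.003, [1313.8, -1187.9, 158.0, 54.5, -51.6]), (0.04, [1257.0, -1111.3, 149.6, 51.7, -51.6])]
scene cork [519.  42.] [(0.003, [371.9, -1432.2, 61.7, 59.4, 12.9]), (0.04, [364.9, -1342.7, 58.4, 56.2, 12.9])]
scene cork [524. 178.] [(0.003, [212.3, -719.5, 100.1, 21.3, -75.0]), (0.04, [213.8, -667.7, 94.8, 20.2, -75.0])]
scene cork [187.   4.] [(0.003, [1508.7, -1097.6, 111.5, 62.1, -47.5]), (0.04, [1441.5, -1025.8, 105.6, 58.8, -47.5])]
```

Run:
```python
import cv2
im=cv2.imread("pics/top0.png"); cv2.imwrite("pics/z1.png",cv2.resize(im[130:290,300:480],None,fx=4,fy=4,interpolation=cv2.INTER_CUBIC)[:600])
im=cv2.imread("pics/scene0.png"); cv2.imwrite("pics/z2.png",cv2.resize(im[150:300,260:440],None,fx=4,fy=4,interpolation=cv2.INTER_CUBIC))
```

```text
(no output)
```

View pics/z1.png

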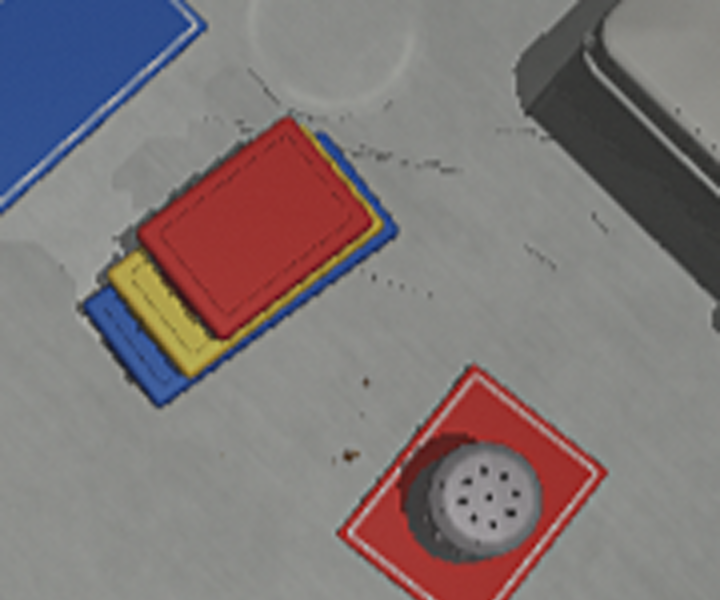

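View pics/z2.png

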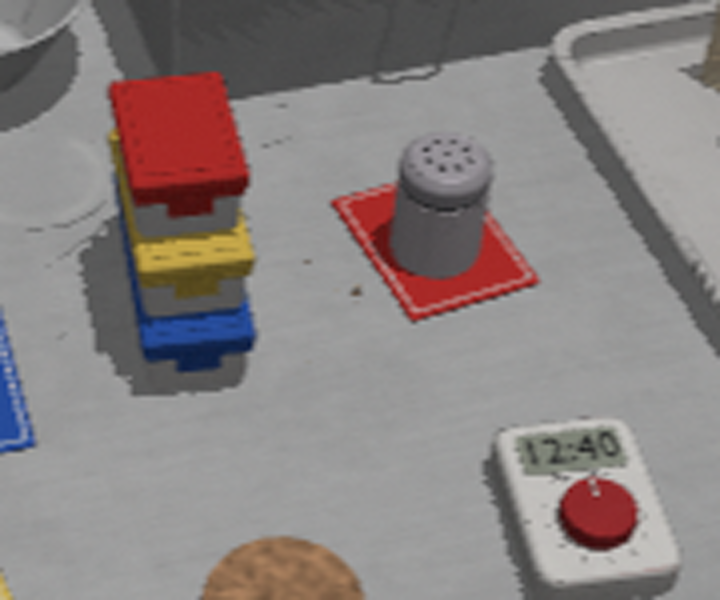

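Zooms: the stack is aligned at about -51° (the box axes look near parallel). The shaker dome centre is about (422.5,254.4) in top and (371.7,189.5) in scene. Now I triangulate the shaker and write the delta helper.

```bash
cat >> h.py <<'E'
from scipy.spatial.transform import Rotation as Ro
def pose():
    o=bot.get_obs(); q=o["ee_rot"]; return np.array(o["tool_pos"]),Ro.from_quat([q[1],q[2],q[3],q[0]]),o
def go(x,y,z,phi):
    p,R,o=pose()
    c,s=np.cos(np.radians(phi)),np.sin(np.radians(phi))
    T=Ro.from_matrix(np.array([[c,s,0],[s,-c,0],[0,0,-1.]]))
    d=R.inv().apply(np.array([x,y,z])-p); r=(R.inv()*T).as_rotvec(degrees=True)
    print("shift mm",(d*1000).round(1),"turn",r.round(2),"at",p.round(4),"t",round(float(o["time_s"]),2))
E
python3 - <<'E'
from h import *
a,b=bot.calibration("top"),bot.calibration("scene")
P=[np.array(c["K"])@np.c_[np.array(c["R"]),np.array(c["t"])] for c in(a,b)]
X=cv2.triangulatePoints(P[0],P[1],np.array([422.5,254.4]).reshape(2,1),np.array([371.7,189.5]).reshape(2,1))
print((X[:3]/X[3]).ravel()); print(ray(a,[422.5,254.4],.069),ray(b,[371.7,189.5],.069))
go(.50,.05,.24,142); go(.48,-.44,.2,142)
E
```

```text
[ 0.4751282  -0.43755368  0.06672838]
[[ 0.47451045 -0.43723312  0.069     ]] [[ 0.47491072 -0.43489312  0.069     ]]
shift mm [-423.6 -304.    -1.2] turn [-1.000e-01 -1.000e-02  1.114e+01] at [0.2595 0.5125 0.2384] t 0.1
shift mm [-627.1 -750.1   39.5] turn [-1.000e-01 -1.000e-02  1.114e+01] at [0.2595 0.5125 0.2384] t 0.1
```

>>> jog_arm --deltas '[[[-0.424,-0.304,0],[0,0,11],1],[[-0.424,-0.304,0],[0,0,11],1],[[-0.424,-0.304,0],[0,0,11],1],[[-0.424,-0.304,0],[0,0,11],1],[[-0.424,-0.304,0],[0,0,11],1],[[-0.424,-0.304,0],[0,0,11],1],[[-0.424,-0.304,0],[0,0,11],1],[[-0.424,-0.304,0],[0,0,11],1],[[-0.621,-0.75,0.04],[0,0,11],1],[[-0.621,-0.75,0.04],[0,0,11],1],[[-0.621,-0.75,0.04],[0,0,11],1],[[-0.621,-0.75,0.04],[0,0,11],1],[[-0.621,-0.75,0.04],[0,0,11],1],[[-0.621,-0.75,0.04],[0,0,11],1],[[-0.621,-0.75,0.04],[0,0,11],1],[[-0.621,-0.75,0.04],[0,0,11],1],[[-0.621,-0.75,0.04],[0,0,11],1],[[-0.621,-0.75,0.04],[0,0,11],1],[[-0.621,-0.75,0.04],[0,0,11],1],[[-0.621,-0.75,0.04],[0,0,11],1]]' --newtons 40

```text
time_s: 2.6
tool_pos: [0.4755, -0.4354, 0.1997]
ee_rot: [0.0, 0.324, 0.946, -0.0]
wrist_force: [0.7, 0.2, -1.1]
width: 0.0853
```

Run:
```python
from h import *
go(.475,-.437,.03,142)
cv2.imwrite("pics/w1.png",bot.get_image("wrist")[:,:,::-1])
print(bot.get_obs()["wrist_force"],bot.get_obs()["width"])
c=bot.calibration("wrist");print(proj(c,[[.475,-.437,.069],[.479,-.443,.003]]))
```

```text
shift mm [ -0.6  -1.6 169.7] turn [0.   0.02 0.24] at [ 0.4755 -0.4354  0.1997] t 2.6
[ 0.39600408  0.57596194 -1.0456472 ] 0.08531291578682317
[[321.25350828 239.57956646]
 [319.20084924 229.19042994]]
```

View pics/w1.png

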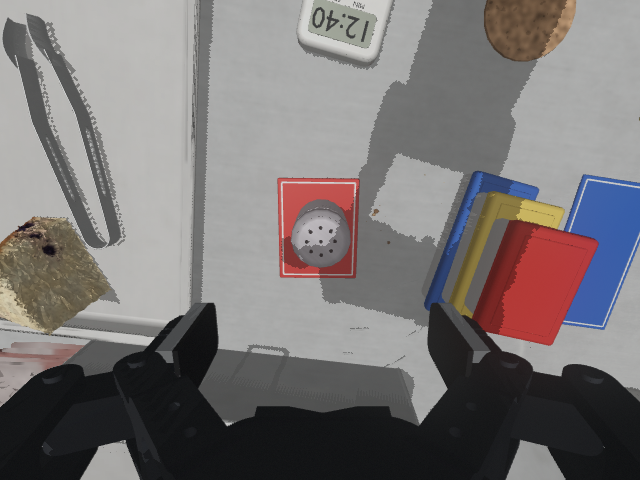

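The wrist view has the shaker's dome at (320,240), predicted (321,240), so the position agrees. I descend, grip and lift.

>>> jog_arm --deltas '[[[0,-0.002,0.05],[0,0,0],1],[[0,-0.002,0.1],[0,0,0],1],[[0,-0.002,0.14],[0,0,0],1],[[0,-0.002,0.165],[0,0,0],1],[[0,-0.002,0.17],[0,0,0],1],[[0,-0.002,0.17],[0,0,0],1],[[0,-0.002,0.17],[0,0,0],0],[[0,-0.002,0.17],[0,0,0],0],[[0,-0.002,0.17],[0,0,0],0],[[0,-0.002,0.17],[0,0,0],0],[[0,-0.002,0.17],[0,0,0],0],[[0,-0.002,0.17],[0,0,0],0],[[0,-0.002,0.17],[0,0,0],0],[[0,-0.002,0.17],[0,0,0],0],[[0,-0.002,0.165],[0,0,0],0],[[0,-0.002,0.15],[0,0,0],0],[[0,-0.002,0.12],[0,0,0],0],[[0,-0.002,0.09],[0,0,0],0],[[0,-0.002,0.08],[0,0,0],0],[[0,-0.002,0.08],[0,0,0],0]]' --newtons 40

```text
time_s: 5.15
tool_pos: [0.4739, -0.4385, 0.1199]
ee_rot: [0.0, 0.324, 0.946, -0.0]
wrist_force: [-0.5, 1.1, -1.3]
width: 0.0474
```

Run:
```python
from h import *
go(.440,-.192,.12,142);go(.440,-.192,.034,142)
cv2.imwrite("pics/w2.png",bot.get_image("wrist")[:,:,::-1])
```

```text
shift mm [178.  173.9  -0.4] turn [-0.02  0.06  0.14] at [ 0.4739 -0.4385  0.1199] t 5.15
shift mm [178.1 173.9  85.6] turn [-0.02  0.06  0.14] at [ 0.4739 -0.4385  0.1199] t 5.15
```

View pics/w2.png

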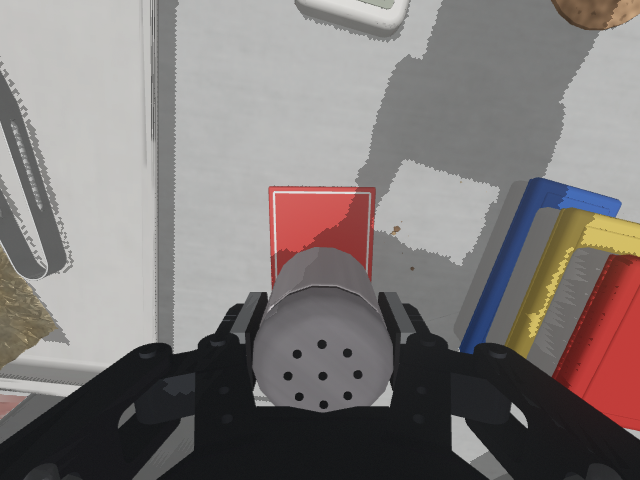

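The shaker is held upright. I carry it over to the coaster a bit higher, to clear the stack.

>>> jog_arm --deltas '[[[0.01,0.01,-0.03],[0,0,0],0],[[0.03,0.03,-0.05],[0,0,0],0],[[0.06,0.06,-0.05],[0,0,0],0],[[0.09,0.09,-0.05],[0,0,0],0],[[0.12,0.12,-0.05],[0,0,0],0],[[0.15,0.15,-0.05],[0,0,0],0],[[0.17,0.166,-0.04],[0,0,0],0],[[0.178,0.174,-0.01],[0,0,0],0],[[0.178,0.174,0.03],[0,0,0],0],[[0.178,0.174,0.06],[0,0,0],0],[[0.178,0.174,0.075],[0,0,0],0],[[0.178,0.174,0.08],[0,0,0],0],[[0.178,0.174,0.08],[0,0,0],0],[[0.178,0.174,0.08],[0,0,0],0]]'

```text
time_s: 6.95
tool_pos: [0.4408, -0.1923, 0.0404]
ee_rot: [0.001, 0.324, 0.946, -0.0]
wrist_force: [0.5, 0.3, -1.7]
width: 0.0471
```

Run:
```python
from h import *
go(.440,-.192,.032,142)
cv2.imwrite("pics/s2.png",bot.get_image("scene")[:,:,::-1])
cv2.imwrite("pics/t2.png",bot.get_image("top")[:,:,::-1])
```

```text
shift mm [ 0.8 -0.2  8.4] turn [-0.    0.13  0.14] at [ 0.4408 -0.1923  0.0404] t 6.95
```

View pics/s2.png

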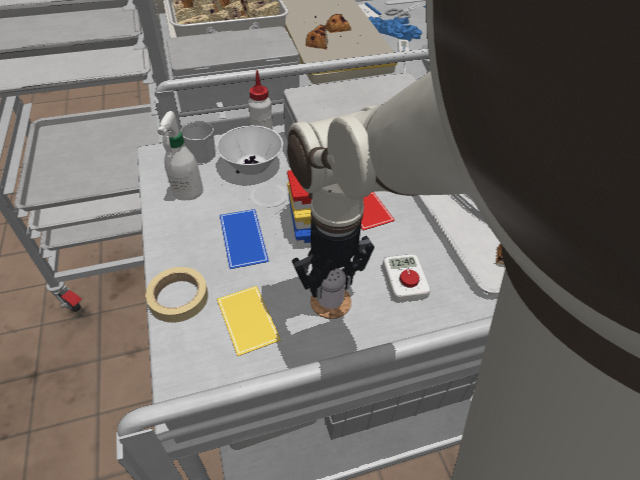

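The scene view shows the shaker just over the coaster at (331,300), centred. I lower, release and rise.

>>> jog_arm --deltas '[[[0,0,0.004],[0,0,0],0],[[0,0,0.008],[0,0,0],0],[[0,0,0.009],[0,0,0],0],[[0,0,0.009],[0,0,0],0],[[0,0,0.009],[0,0,0],1],[[0,0,0.009],[0,0,0],1],[[0,0,0.009],[0,0,0],1],[[0,0,0.009],[0,0,0],1],[[0,0,0.009],[0,0,0],1],[[0,0,-0.01],[0,0,0],1],[[0,0,-0.05],[0,0,0],1],[[0,0,-0.1],[0,0,0],1],[[0,0,-0.15],[0,0,0],1],[[0,0,-0.15],[0,0,0],1],[[0,0,-0.15],[0,0,0],1]]'

```text
time_s: 8.93
tool_pos: [0.4397, -0.1914, 0.1887]
ee_rot: [-0.0, 0.324, 0.946, 0.0]
wrist_force: [-0.2, 0.2, -0.6]
width: 0.0855
```

Run:
```python
from h import *
go(.575,-.335,.2,128.8)
cv2.imwrite("pics/w3.png",bot.get_image("wrist")[:,:,::-1])
```

```text
shift mm [-194.9  -30.3  -11.4] turn [-1.000e-02 -4.000e-02  1.334e+01] at [ 0.4397 -0.1914  0.1887] t 8.93
```

View pics/w3.png

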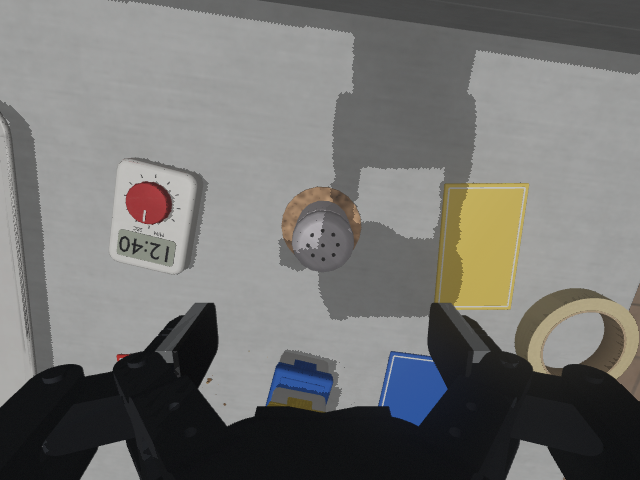

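The shaker stands upright on the coaster (322,230), and the timer at (153,213) is untouched. Next I move above the stack.

>>> jog_arm --deltas '[[[-0.05,-0.01,-0.012],[0,0,5],1],[[-0.11,-0.02,-0.012],[0,0,10],1],[[-0.16,-0.03,-0.012],[0,0,13.3],1],[[-0.195,-0.03,-0.012],[0,0,13.3],1],[[-0.195,-0.03,-0.012],[0,0,13.3],1],[[-0.195,-0.03,-0.012],[0,0,13.3],1],[[-0.195,-0.03,-0.012],[0,0,13.3],1]]'

```text
time_s: 9.85
tool_pos: [0.5748, -0.3341, 0.201]
ee_rot: [-0.001, 0.432, 0.902, 0.0]
wrist_force: [-0.0, 0.4, 1.2]
width: 0.0852
```

Run:
```python
from h import *
p=pose()[0];c=bot.calibration("wrist");im=bot.get_image("wrist")
cv2.imwrite("pics/w4.png",im[:,:,::-1])
for b in blobs(im,"red",500): print(b.mean(0),rect(c,b,.12))
go(.575,-.335,.092,128.8)
```

```text
[321.71979434 257.68894602] [ 575.4 -336.3   76.4   54.4  -51. ]
[175.47865854 244.4054878 ] [ 497.5 -386.5   62.9   48.9  -38.4]
shift mm [ -0.7  -0.4 109.3] turn [-0.01 -0.03  0.06] at [ 0.5749 -0.3343  0.2013] t 9.9
```

View pics/w4.png

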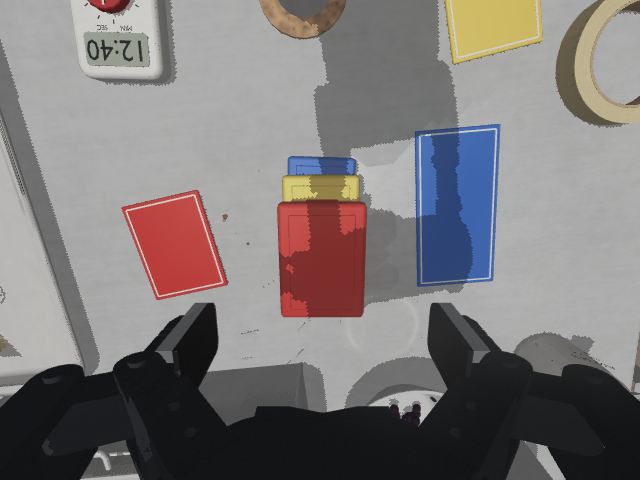

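Red lid at (322,258) → (575,-336), yaw -51°; aligned with the jaws. I descend and grip.

>>> jog_arm --deltas '[[[-0.002,0,0.04],[0,0,0],1],[[-0.002,0,0.08],[0,0,0],1],[[-0.002,0,0.1],[0,0,0],1],[[-0.002,0,0.108],[0,0,0],1],[[-0.002,0,0.108],[0,0,0],1],[[-0.002,0,0.108],[0,0,0],1],[[-0.002,0,0.108],[0,0,0],0],[[-0.002,0,0.108],[0,0,0],0],[[-0.002,0,0.108],[0,0,0],0],[[-0.002,0,0.108],[0,0,0],0],[[-0.002,0,0.108],[0,0,0],0],[[-0.002,0,0.108],[0,0,0],0],[[-0.002,0,0.108],[0,0,0],0],[[-0.002,0,0.108],[0,0,0],0],[[-0.002,0,0.104],[0,0,0],0],[[-0.002,0,0.09],[0,0,0],0],[[-0.002,0,0.07],[0,0,0],0],[[-0.002,0,0.05],[0,0,0],0],[[-0.002,0,0.05],[0,0,0],0]]' --newtons 50

```text
time_s: 12.28
tool_pos: [0.5783, -0.3379, 0.155]
ee_rot: [0.003, 0.432, 0.902, -0.001]
wrist_force: [0.0, -0.1, -2.7]
width: 0.0553
```

Run:
```python
from h import *
cv2.imwrite("pics/w5.png",bot.get_image("wrist")[:,:,::-1])
cv2.imwrite("pics/s5.png",bot.get_image("scene")[:,:,::-1])
go(.479,-.443,.15,141.7)
```

```text
shift mm [ -21.5 -142.9    1.6] turn [  0.     0.03 -12.86] at [ 0.5768 -0.3366  0.1516] t 12.38
```

View pics/w5.png

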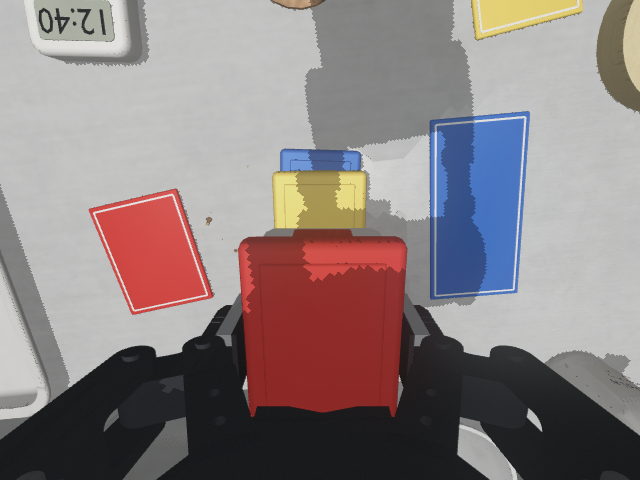

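View pics/s5.png

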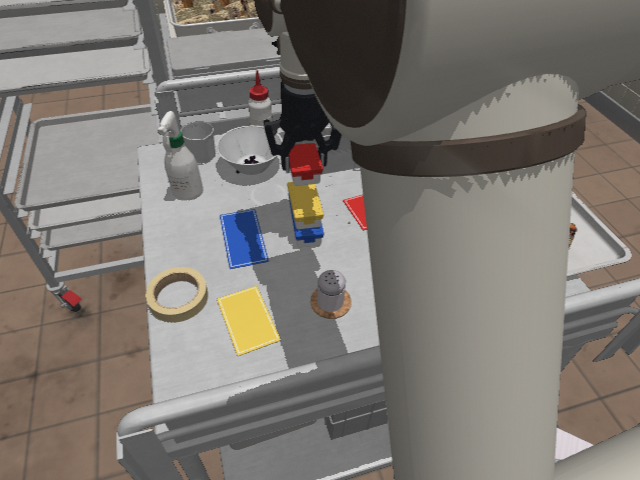

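The red box is held level and yellow and blue stay put. I carry it to the red mat.

>>> jog_arm --deltas '[[[-0.003,-0.02,0],[0,0,-2],0],[[-0.007,-0.05,0],[0,0,-5],0],[[-0.012,-0.08,0],[0,0,-8],0],[[-0.017,-0.11,0],[0,0,-11],0],[[-0.021,-0.135,0],[0,0,-12.9],0],[[-0.0215,-0.143,0.02],[0,0,-12.9],0],[[-0.0215,-0.143,0.06],[0,0,-12.9],0],[[-0.0215,-0.143,0.095],[0,0,-12.9],0],[[-0.0215,-0.143,0.115],[0,0,-12.9],0],[[-0.0215,-0.143,0.123],[0,0,-12.9],0],[[-0.0215,-0.143,0.125],[0,0,-12.9],0],[[-0.0215,-0.143,0.125],[0,0,-12.9],0]]'

```text
time_s: 13.88
tool_pos: [0.4796, -0.4438, 0.0277]
ee_rot: [0.001, 0.328, 0.945, -0.001]
wrist_force: [-0.2, 0.7, -3.0]
width: 0.0554
```

Run:
```python
from h import *
cv2.imwrite("pics/w6.png",bot.get_image("wrist")[:,:,::-1])
cv2.imwrite("pics/t6.png",bot.get_image("top")[:,:,::-1])
go(.479,-.443,.0165,141.7)
```

```text
shift mm [ 1.   0.3 11.3] turn [-0.04  0.14  0.04] at [ 0.4795 -0.4439  0.0278] t 13.97
```

View pics/w6.png

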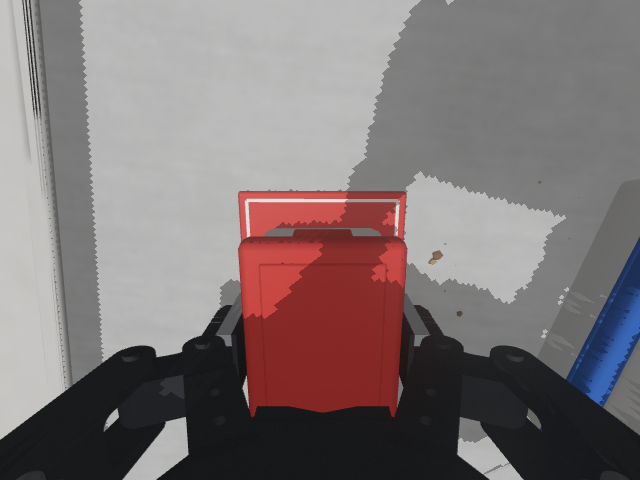

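The box hangs aligned over the red mat. I lower, release and rise.

>>> jog_arm --deltas '[[[0.001,0,0.006],[0,0,0],0],[[0.001,0,0.01],[0,0,0],0],[[0.001,0,0.0115],[0,0,0],0],[[0.001,0,0.0115],[0,0,0],0],[[0.001,0,0.0115],[0,0,0],1],[[0.001,0,0.0115],[0,0,0],1],[[0.001,0,0.0115],[0,0,0],1],[[0.001,0,0.0115],[0,0,0],1],[[0.001,0,0.0115],[0,0,0],1],[[0.001,0,-0.01],[0,0,0],1],[[0.001,0,-0.06],[0,0,0],1],[[0.001,0,-0.12],[0,0,0],1],[[0.001,0,-0.17],[0,0,0],1],[[0.001,0,-0.17],[0,0,0],1],[[0.001,0,-0.17],[0,0,0],1]]'

```text
time_s: 15.85
tool_pos: [0.478, -0.4423, 0.1969]
ee_rot: [0.0, 0.328, 0.945, -0.0]
wrist_force: [0.1, 0.5, 0.1]
width: 0.0856
```

Run:
```python
from h import *
c=bot.calibration("wrist");im=bot.get_image("wrist")
cv2.imwrite("pics/w7.png",im[:,:,::-1])
for b in blobs(im,"red",500): print(b.mean(0),rect(c,b,.043),rect(c,b,.003))
go(.574,-.335,.16,128.7)
```

```text
[329.74480151 232.63327032] [ 474.5 -440.9   81.7   65.6  -38.3] [ 481.5 -446.6   93.1   74.7  -38.3]
shift mm [ -9.7 143.5  35.5] turn [ 0.02 -0.11 13.04] at [ 0.4776 -0.4417  0.1955] t 15.9
```

View pics/w7.png

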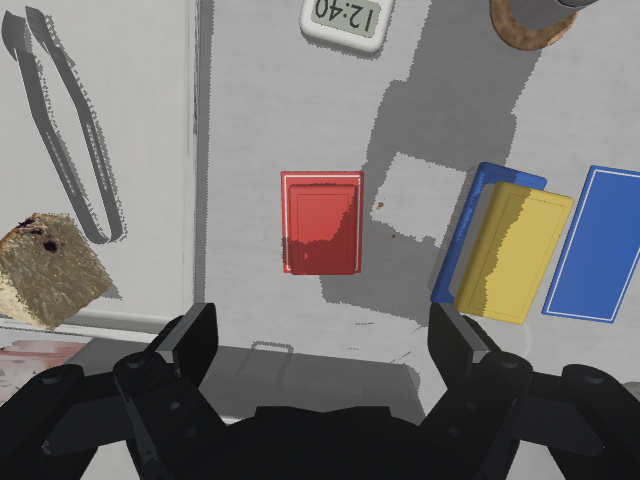

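The red box sits on its mat: lid spans px 289–357 × 184–275 inside mat 281–363 × 171–273, with the shift toward the viewer expected from perspective. Now the yellow box.

>>> jog_arm --deltas '[[[-0.003,0.04,0],[0,0,5],1],[[-0.006,0.08,0],[0,0,10],1],[[-0.009,0.12,0],[0,0,13],1],[[-0.01,0.143,0],[0,0,13],1],[[-0.01,0.143,0],[0,0,13],1],[[-0.01,0.143,0],[0,0,13],1],[[-0.01,0.143,0],[0,0,13],1]]'

```text
time_s: 16.77
tool_pos: [0.5736, -0.3375, 0.1962]
ee_rot: [-0.0, 0.433, 0.901, -0.0]
wrist_force: [-0.0, -0.6, -0.2]
width: 0.0854
```

Run:
```python
from h import *
p=pose()[0];c=bot.calibration("wrist");im=bot.get_image("wrist")
cv2.imwrite("pics/w8.png",im[:,:,::-1])
for b in blobs(im,"yellow",500): print(b.mean(0),rect(c,b,.08))
px=ray(bot.calibration("wrist"),[322,230],.08);print(px)
go(.574,-.335,.053,128.7)
```

```text
[326.17604356 239.90018149] [ 577.8 -340.7   91.2   54.4  -50.9]
[497.24911032  16.00355872] [ 569.9 -156.    54.9   22.5   38.6]
[[ 0.56668714 -0.32976389  0.08      ]]
shift mm [  1.7   1.7 143.3] turn [-0.01  0.   -0.04] at [ 0.5738 -0.3374  0.1963] t 16.82
```

View pics/w8.png

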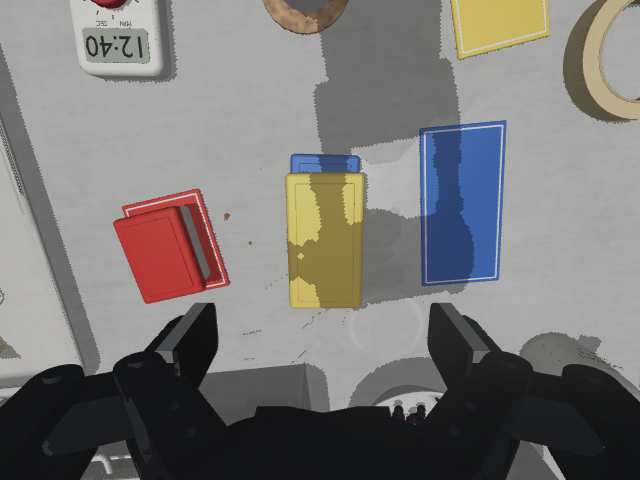

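Run:
```python
from h import *
c=bot.calibration("wrist")
X=ray(c,[[287,174],[364,174],[288,308],[361,308]],.08);print(X.round(4),X.mean(0))
go(*X.mean(0)[:2],.053,128.9)
```

```text
[[ 0.5228 -0.3138  0.08  ]
 [ 0.5646 -0.2803  0.08  ]
 [ 0.5847 -0.3945  0.08  ]
 [ 0.6288 -0.3592  0.08  ]] [ 0.57521272 -0.33695273  0.08      ]
shift mm [ -0.5   1.5 143.3] turn [-0.01  0.   -0.24] at [ 0.5738 -0.3374  0.1963] t 16.82
```

Yellow lid spans px (287–364, 174–308), centred at (575,-337), yaw about -51°. I grip at TCP z 0.053.

>>> jog_arm --deltas '[[[0,0.0015,0.05],[0,0,0],1],[[0,0.0015,0.1],[0,0,0],1],[[0,0.0015,0.13],[0,0,0],1],[[0,0.0015,0.143],[0,0,0],1],[[0,0.0015,0.143],[0,0,0],1],[[0,0.0015,0.143],[0,0,0],1],[[0,0.0015,0.143],[0,0,0],0],[[0,0.0015,0.143],[0,0,0],0],[[0,0.0015,0.143],[0,0,0],0],[[0,0.0015,0.143],[0,0,0],0],[[0,0.0015,0.143],[0,0,0],0],[[0,0.0015,0.143],[0,0,0],0],[[0,0.0015,0.143],[0,0,0],0],[[0,0.0015,0.143],[0,0,0],0],[[0,0.0015,0.139],[0,0,0],0],[[0,0.0015,0.125],[0,0,0],0],[[0,0.0015,0.1],[0,0,0],0],[[0,0.0015,0.075],[0,0,0],0],[[0,0.0015,0.065],[0,0,0],0],[[0,0.0015,0.065],[0,0,0],0]]'

```text
time_s: 19.32
tool_pos: [0.5759, -0.3355, 0.132]
ee_rot: [0.001, 0.433, 0.902, -0.0]
wrist_force: [0.6, 0.1, -2.4]
width: 0.0554
```

Run:
```python
from h import *
cv2.imwrite("pics/w9.png",bot.get_image("wrist")[:,:,::-1])
go(.549,-.089,.131,142.4)
```

```text
shift mm [ 2.085e+02  1.334e+02 -1.000e-01] turn [ -0.    -0.04 -13.66] at [ 0.5754 -0.3351  0.1308] t 19.38
```

View pics/w9.png

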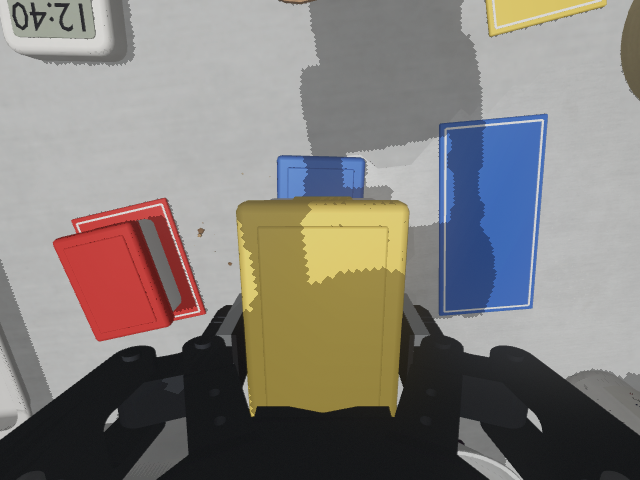

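>>> jog_arm --deltas '[[[0.015,0.01,0],[0,0,-1],0],[[0.04,0.025,0],[0,0,-3],0],[[0.075,0.048,0],[0,0,-5],0],[[0.11,0.07,0],[0,0,-8],0],[[0.145,0.093,0],[0,0,-11],0],[[0.18,0.115,0],[0,0,-13],0],[[0.2,0.128,0],[0,0,-13.7],0],[[0.2085,0.1335,0.01],[0,0,-13.7],0],[[0.2085,0.1335,0.04],[0,0,-13.7],0],[[0.2085,0.1335,0.075],[0,0,-13.7],0],[[0.2085,0.1335,0.095],[0,0,-13.7],0],[[0.2085,0.1335,0.102],[0,0,-13.7],0],[[0.2085,0.1335,0.102],[0,0,-13.7],0],[[0.2085,0.1335,0.102],[0,0,-13.7],0]]'

```text
time_s: 21.12
tool_pos: [0.5501, -0.0896, 0.0303]
ee_rot: [0.001, 0.322, 0.947, -0.0]
wrist_force: [0.1, -0.2, -1.9]
width: 0.0552
```

Run:
```python
from h import *
cv2.imwrite("pics/w10.png",bot.get_image("wrist")[:,:,::-1])
cv2.imwrite("pics/s10.png",bot.get_image("scene")[:,:,::-1])
go(.549,-.089,.0165,142.4)
```

```text
shift mm [ 1.3 -0.3 13.9] turn [0.03 0.12 0.04] at [ 0.5502 -0.0896  0.0304] t 21.23
```

View pics/w10.png

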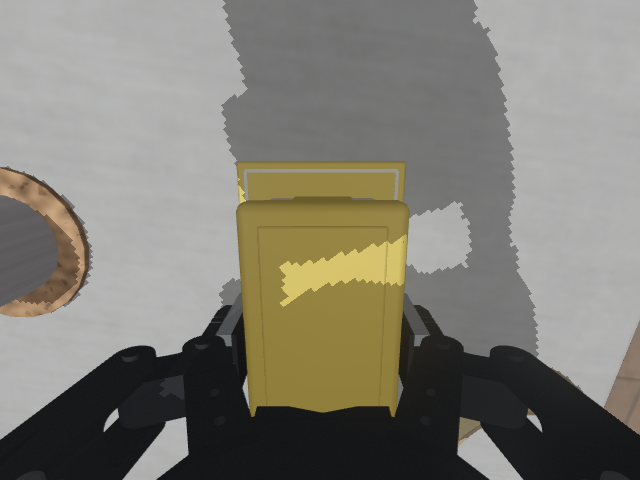

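View pics/s10.png

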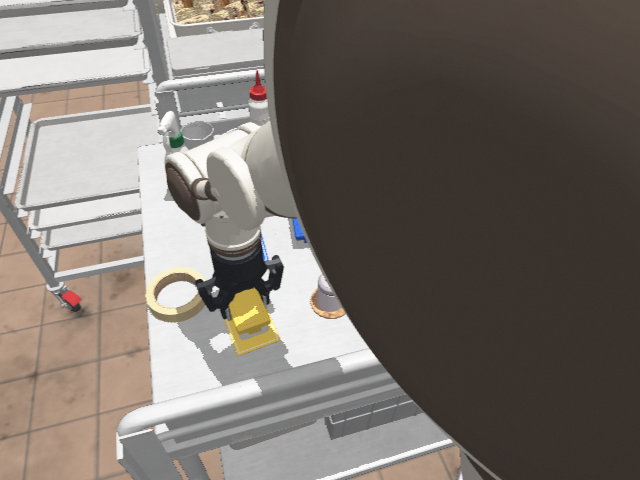

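Aligned over the yellow mat, but the tape roll is close to the left finger. I open only part way.

>>> jog_arm --deltas '[[[0.001,0,0.006],[0,0,0],0],[[0.001,0,0.011],[0,0,0],0],[[0.001,0,0.0135],[0,0,0],0],[[0.001,0,0.014],[0,0,0],0],[[0.001,0,0.014],[0,0,0],0.82],[[0.001,0,0.014],[0,0,0],0.82],[[0.001,0,0.014],[0,0,0],0.82],[[0.001,0,0.014],[0,0,0],0.82],[[0.001,0,0.0],[0,0,0],0.82],[[0.001,0,-0.04],[0,0,0],0.82],[[0.001,0,-0.09],[0,0,0],0.82],[[0.001,0,-0.15],[0,0,0],1],[[0.001,0,-0.17],[0,0,0],1],[[0.001,0,-0.17],[0,0,0],1],[[0.001,0,-0.17],[0,0,0],1]]'

```text
time_s: 23.1
tool_pos: [0.5477, -0.0883, 0.1981]
ee_rot: [-0.001, 0.322, 0.947, 0.0]
wrist_force: [0.1, -0.2, -1.2]
width: 0.0856
```

Run:
```python
from h import *
c=bot.calibration("wrist");im=bot.get_image("wrist")
cv2.imwrite("pics/w11.png",im[:,:,::-1])
go(.574,-.3365,.195,127.5)
```

```text
shift mm [-172.5 -180.6    2.1] turn [-0.08 -0.18 14.94] at [ 0.5474 -0.0882  0.1975] t 23.15
```

View pics/w11.png

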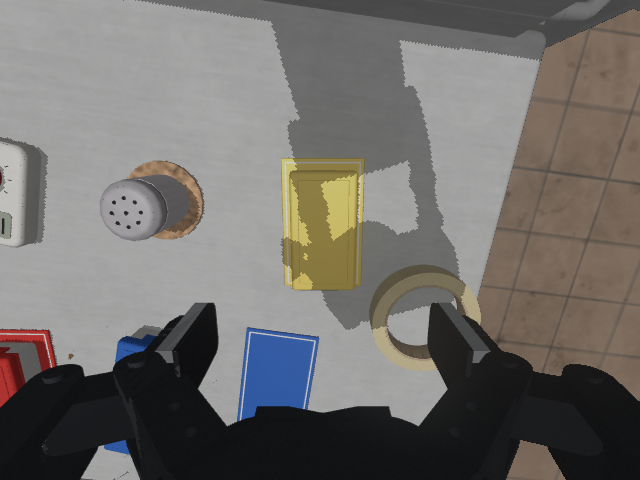

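The yellow box sits squarely on its mat (lid 289–358 × 171–291, mat 281–364 from row 158). Back to the blue box.

>>> jog_arm --deltas '[[[-0.03,-0.031,0],[0,0,3],1],[[-0.07,-0.073,0],[0,0,7],1],[[-0.11,-0.115,0],[0,0,11],1],[[-0.145,-0.152,0],[0,0,15],1],[[-0.1725,-0.1805,0.0],[0,0,15],1],[[-0.1725,-0.1805,0.0],[0,0,15],1],[[-0.1725,-0.1805,0.0],[0,0,15],1],[[-0.1725,-0.1805,0.0],[0,0,15],1]]'

```text
time_s: 24.15
tool_pos: [0.5752, -0.3354, 0.1987]
ee_rot: [-0.001, 0.442, 0.897, 0.0]
wrist_force: [0.7, 0.4, -0.4]
width: 0.0854
```

Run:
```python
from h import *
p=pose()[0];c=bot.calibration("wrist");im=bot.get_image("wrist")
cv2.imwrite("pics/w12.png",im[:,:,::-1])
for b in blobs(im,"blue",500): print(b.mean(0),rect(c,b,.04),rect(c,b,.003))
go(.574,-.3365,.013,127.3)
```

```text
[457.41401274 199.91932059] [ 650.8 -250.5  132.    66.6  -46.3] [ 665.5 -246.6  148.7   75.   -46.3]
[319.9223301  227.58495146] [ 574.3 -338.5  127.4   54.7  -52.8] [ 579.4 -345.7  143.5   61.5  -52.8]
shift mm [ -0.2  -1.6 186. ] turn [-0.   -0.05  0.22] at [ 0.5753 -0.3355  0.199 ] t 24.2
```

View pics/w12.png

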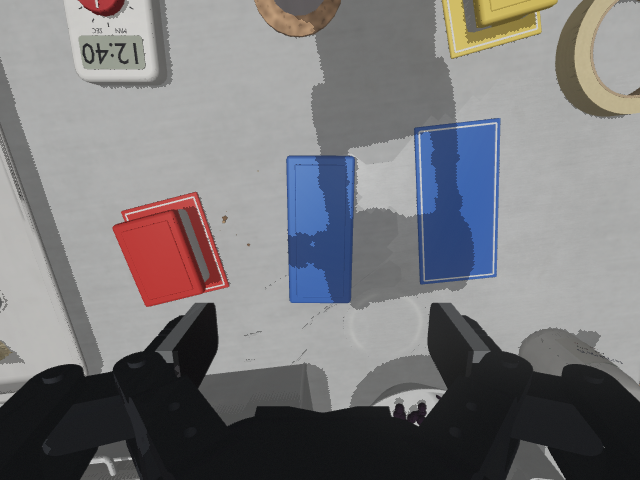

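Blue box at (574.5,-338), yaw -52.8°; blue mat at (666,-246). I grip at z 0.015.

>>> jog_arm --deltas '[[[-0.0015,-0.002,0.05],[0,0,0],1],[[-0.0015,-0.002,0.1],[0,0,0],1],[[-0.0015,-0.002,0.15],[0,0,0],1],[[-0.0015,-0.002,0.177],[0,0,0],1],[[-0.0015,-0.002,0.184],[0,0,0],1],[[-0.0015,-0.002,0.184],[0,0,0],1],[[-0.0015,-0.002,0.184],[0,0,0],0],[[-0.0015,-0.002,0.184],[0,0,0],0],[[-0.0015,-0.002,0.184],[0,0,0],0],[[-0.0015,-0.002,0.184],[0,0,0],0],[[-0.0015,-0.002,0.184],[0,0,0],0],[[-0.0015,-0.002,0.184],[0,0,0],0],[[-0.0015,-0.002,0.184],[0,0,0],0],[[-0.0015,-0.002,0.184],[0,0,0],0],[[-0.0015,-0.002,0.18],[0,0,0],0],[[-0.0015,-0.002,0.165],[0,0,0],0],[[-0.0015,-0.002,0.14],[0,0,0],0],[[-0.0015,-0.002,0.12],[0,0,0],0],[[-0.0015,-0.002,0.115],[0,0,0],0],[[-0.0015,-0.002,0.115],[0,0,0],0]]'

```text
time_s: 26.7
tool_pos: [0.5745, -0.3392, 0.0844]
ee_rot: [0.0, 0.443, 0.897, -0.0]
wrist_force: [0.3, 0.5, -2.6]
width: 0.055
```

Run:
```python
from h import *
cv2.imwrite("pics/w13.png",bot.get_image("wrist")[:,:,::-1])
go(.6665,-.2455,.084,133.8)
```

```text
shift mm [ 17.9 130.1  -0.5] turn [-0.01 -0.08 -6.36] at [ 0.5741 -0.3389  0.0835] t 26.75
```

View pics/w13.png

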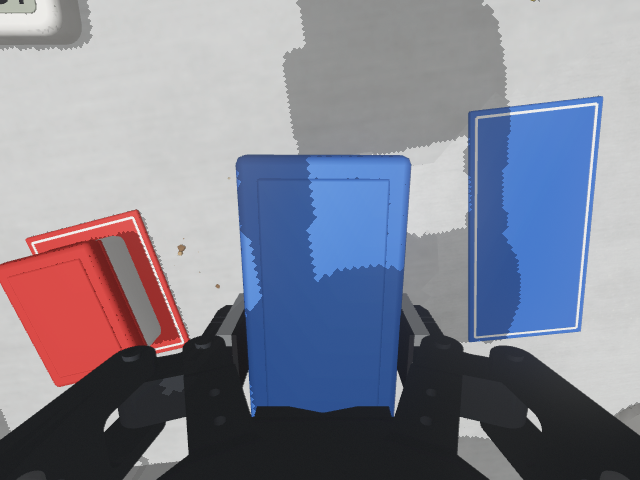

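>>> jog_arm --deltas '[[[0.002,0.015,0],[0,0,-1],0],[[0.006,0.04,0],[0,0,-2.5],0],[[0.01,0.07,0],[0,0,-4],0],[[0.014,0.1,0],[0,0,-6.3],0],[[0.017,0.122,0],[0,0,-6.3],0],[[0.018,0.13,0.01],[0,0,-6.3],0],[[0.018,0.13,0.03],[0,0,-6.3],0],[[0.018,0.13,0.048],[0,0,-6.3],0],[[0.018,0.13,0.055],[0,0,-6.3],0],[[0.018,0.13,0.055],[0,0,-6.3],0],[[0.018,0.13,0.055],[0,0,-6.3],0]]'

```text
time_s: 28.12
tool_pos: [0.6673, -0.2465, 0.0302]
ee_rot: [0.001, 0.393, 0.92, -0.0]
wrist_force: [-0.2, 0.1, -2.2]
width: 0.0554
```

Run:
```python
from h import *
cv2.imwrite("pics/w14.png",bot.get_image("wrist")[:,:,::-1])
go(.6665,-.2455,.0175,133.8)
```

```text
shift mm [ 1.4  0.  12.9] turn [ 0.03  0.11 -0.07] at [ 0.6674 -0.2465  0.0304] t 28.18
```

View pics/w14.png

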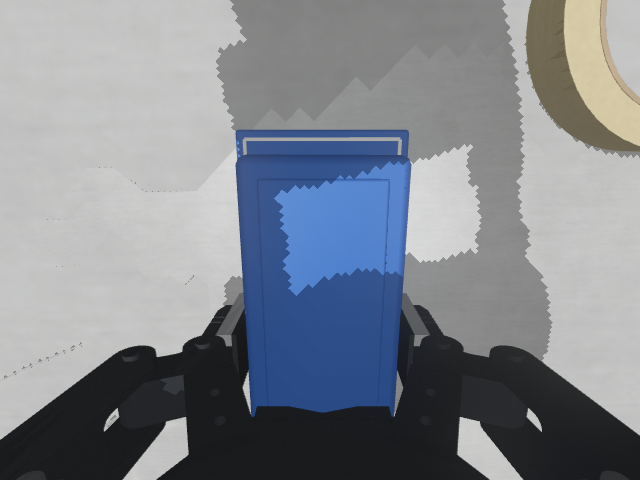

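The blue box is aligned over its mat. I lower, release and retreat up.

>>> jog_arm --deltas '[[[0.001,0,0.006],[0,0,0],0],[[0.001,0,0.011],[0,0,0],0],[[0.001,0,0.013],[0,0,0],0],[[0.001,0,0.013],[0,0,0],0],[[0.001,0,0.013],[0,0,0],1],[[0.001,0,0.013],[0,0,0],1],[[0.001,0,0.013],[0,0,0],1],[[0.001,0,0.013],[0,0,0],1],[[0.001,0,0.013],[0,0,0],1],[[0.001,0,-0.01],[0,0,0],1],[[0.001,0,-0.06],[0,0,0],1],[[0.001,0,-0.12],[0,0,0],1],[[0.001,0,-0.17],[0,0,0],1],[[0.001,0,-0.17],[0,0,0],1],[[0.001,0,-0.17],[0,0,0],1]]'

```text
time_s: 30.05
tool_pos: [0.6661, -0.2451, 0.2]
ee_rot: [0.0, 0.393, 0.92, -0.0]
wrist_force: [-0.2, -1.2, -0.2]
width: 0.0853
```

Run:
```python
from h import *
cv2.imwrite("pics/w15.png",bot.get_image("wrist")[:,:,::-1])
go(.30,.30,.24,133.8)
```

```text
shift mm [646.4 112.6 -40.4] turn [-0.03 -0.11 -0.06] at [ 0.6655 -0.2448  0.1984] t 30.1
```

View pics/w15.png

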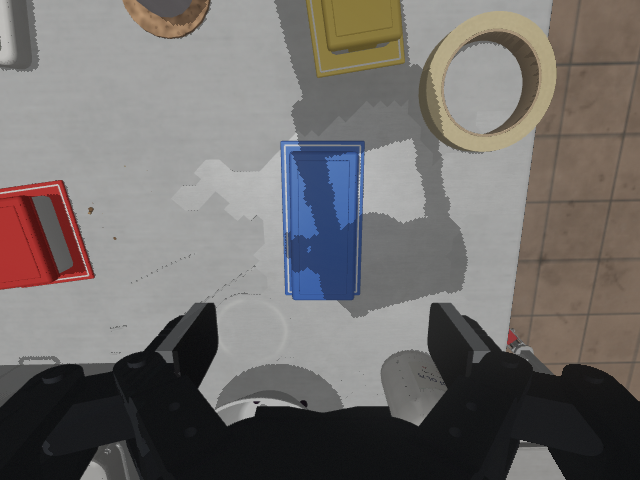

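The blue box is squarely on its mat. I move the arm aside so the final check has an open view.

>>> jog_arm --deltas '[[[0.05,0.01,-0.04],[0,0,0],1],[[0.646,0.113,-0.04],[0,0,0],1],[[0.646,0.113,-0.04],[0,0,0],1],[[0.646,0.113,-0.04],[0,0,0],1],[[0.646,0.113,-0.04],[0,0,0],1],[[0.646,0.113,-0.04],[0,0,0],1],[[0.646,0.113,-0.04],[0,0,0],1],[[0.646,0.113,-0.04],[0,0,0],1],[[0.646,0.113,-0.04],[0,0,0],1],[[0.646,0.113,-0.04],[0,0,0],1],[[0.646,0.113,-0.04],[0,0,0],1],[[0.646,0.113,-0.04],[0,0,0],1],[[0.646,0.113,-0.04],[0,0,0],1],[[0.646,0.113,-0.04],[0,0,0],1],[[0.646,0.113,-0.04],[0,0,0],1]]'

```text
time_s: 31.98
tool_pos: [0.3017, 0.2989, 0.2391]
ee_rot: [-0.0, 0.394, 0.919, -0.0]
wrist_force: [0.2, 0.3, -0.0]
width: 0.0856
```

Run:
```python
from h import *
im=bot.get_image("top");im0=cv2.imread("pics/top0.png")[:,:,::-1].copy();c=bot.calibration("top")
cv2.imwrite("pics/t16.png",im[:,:,::-1])
cv2.imwrite("pics/t16z.png",cv2.resize(im[100:380,160:500,::-1],None,fx=2.1,fy=2.1,interpolation=cv2.INTER_CUBIC))
d=lambda i:[b.mean(0).round(1) for b in blobs(i,"red") if abs(b.mean(0)-[330,341]).max()<15]
print(d(im0),d(im))
```

```text
[array([330.3, 340.9])] [array([330.3, 340.9])]
```

View pics/t16z.png

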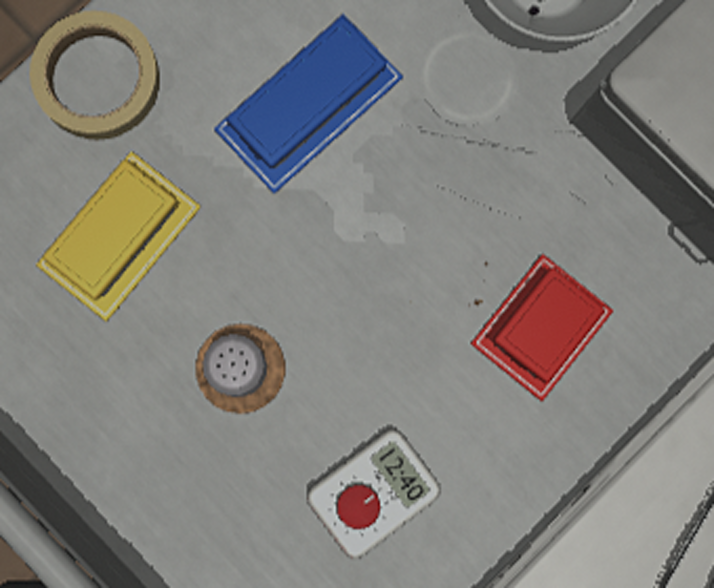

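Final top view: each box is on its own mat with a border showing, the shaker is on the coaster and the timer dial is unmoved. I check the numbers with rays before handing in.

Run:
```python
from h import *
c=bot.calibration("top");f=lambda z,u,h:ray(c,[160+u/2.1,100+z_(h)],0)
def P(u,v,z): return (ray(c,[160+u/2.1,100+v/2.1],z)[0,:2]*1000).round(1)
print("blue",P(309,93,.043),"mat 666,-245")
print("yellow",P(114,231,.043),"mat 549,-89")
print("red",P(552,326,.043),"mat 479,-442")
print("shaker",P(234,364,.07),"coaster 440,-192")
im=cv2.imread("pics/t16.png")[:,:,::-1].copy()
# lid edges: flood lid colour brighter than shadowed mat via eroded mask components
for col,s in(("blue",(307,144)),("yellow",(214,210)),("red",(423,255))):
    g=cv2.cvtColor(im,cv2.COLOR_RGB2HSV)[...,2]; v=int(np.median(g[s[1]-4:s[1]+5,s[0]-4:s[0]+5]))
    print(col,v)
for k in("joint_velocities","wrist_force"): print(np.round(bot.get_obs()[k],3))
```

```text
blue [ 662.2 -245.2] mat 666,-245
yellow [545.4 -91.6] mat 549,-89
red [ 475.3 -443. ] mat 479,-442
shaker [ 439.6 -192. ] coaster 440,-192
blue 138
yellow 175
red 159
[ 0.006  0.    -0.003  0.    -0.     0.003]
[ 0.36   0.139 -0.516]
```

All offsets are 5 mm or less by hand-read pixels, against a 15 mm limit. I'm handing the job in.

```bash
python3 -c "
from bench import bot
print(bot.job_done())"
```

```text
the job is handed in; nothing more can be done
None
```

I handed the job in at about 32 s of the 109 s allowed. The shaker went to the coaster first, then the red, yellow and blue boxes each went onto their own mats, all carried upright.

The last top-camera check, using pixels I read by eye, gave these distances from each target's centre (limit 15 mm):

| Object | Off centre |
|---|---|
| Red box | about 4 mm |
| Yellow box | about 4 mm |
| Blue box | about 4 mm |
| Shaker | less than 1 mm |

- **Alignment:** all three boxes look lined up with their mats, and the pictures show a border all round. I did not compute the final box angles.
- **Timer:** the dial is at the same pixel as at the start.
- **Arm:** it was clear of everything at hand-in.
- **A small disagreement:** the three boxes all read about 4 mm short in x, although the tool was within about 1–2 mm of each mat centre just before each release. I put this down to calibration error and my reading of the pixels. No check failed.

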